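# Hang the slide rack on the drain arm and hold the pivot bolt's head behind the bracket

### The job

Hang the blue slide rack by its handle on the hook of the drain arm, over the drip tray, and let go of it. The nut on the arm's pivot bolt has worked slack, so the loaded arm slowly sinks: before it hangs more than about 20 degrees below level, reach down into the narrow gap behind the bracket's front plate, take the bolt's hex head firmly between the fingers and keep it from turning, so that I can tighten the nut from the front. Finish while still holding the bolt head, the arm standing still and the rack hanging free on the hook; do not tip the rack over, and leave the bottles, the beaker and the spanner where they are.

Things in the scene. Friction and masses are not known exactly. Their poses are not given: they have to be found in the camera images.
- rack_grip (a point): Centre of where to grip the slide rack's handle: a flat grip plate 10 mm thick along the rack's x, 40 mm wide along its y, reaching from 106 to 148 mm above the rack's underside. This point is 132 mm above the underside (16 mm below the plate's top). Axes: z up, x through the plate's thickness.
- rack_eye (a point): Where the hook's peg carries the rack: peak of the roof of the handle's window, 100 mm above the rack's underside, 32 mm below rack_grip, same axes. The window goes right through along the rack's x; it is 82 mm wide (y) between two legs and spans 34 to 100 mm above the underside at the middle; its roof slopes up at 0.3 rad to the middle.
- rack: Loose slide staining rack, blue plastic with glass slides, 0.24 to 0.33 kg, 64 (x) x 96 (y) x 148 mm high with its handle, standing upright on the bench. Origin at the centre of its underside, axes as rack_grip.
- stand: White steel bracket fixed to the bench. Origin on the bench below the bolt, at the rear face of the front plate; x points from front to rear plate (away from the robot at yaw 0), z up. Front plate x -6 to 0 mm, top at 245 mm; rear plate x 50 to 56, top at 222; both 70 mm wide (y). The gap is open on top, and at its sides above 130 mm. Bolt axis along x at 215 mm height. Foot 150 x 120 x 8.
- drain_arm (a joint): Angle (rad) of drain arm and pivot bolt, which turn together about the stand's x: 0 = arm level, positive = hook end raised; range -0.7 to 0.5. Starts raised (0.1 to 0.34) and stays there unloaded; with the rack hung it sinks steadily at about 0.01 to 0.02 rad/s. Stiff and slow to turn.
- hook_seat (a point): Top of the hook's peg, where the handle goes, 62 mm before the front plate's rear face. x along the peg (free end to -x), y along the arm; it tilts with the arm. Arm: flat bar 8 mm thick, 20 high, its front face 44 mm behind this point; hook 120 mm out (+y) from the bolt's axis. Peg 8 mm diameter, free end 34 mm before this point, then turned up: tip 12 mm above the peg's top line.
- head_centre (a point): Centre of the brass-coloured hex head of the pivot bolt, in the gap behind the front plate. This point lies 23 mm behind that plate's rear face; 16 mm long along x, 24 mm across flats, 28 mm across corners. Two opposite flats face its own y: straight left and right at joint value 0, turned by q about the stand's x at value q. Spring washers of 22 mm diameter fill the space to the plate.
- drip_tray: Shallow steel drip tray under the hook, 170 x 160 x 18 mm, fixed; origin at the centre of its underside.
- dropper_bottle: Bystander: amber dropper bottle, 38 mm diameter, 104 mm high, origin at its underside.
- reagent_bottle: Bystander: white bottle with a blue cap, 60 mm diameter, 130 mm high, origin at its underside.
- beaker: Bystander: glass beaker, 68 mm diameter, 85 mm high, origin at its underside.
- spanner: Bystander: steel spanner 200 mm long, lying flat on the bench along its own x, origin at its underside.
There are look-alikes about, which are no part of the job. What is shaped like the rack but brown or purple is not meant. There is more than one size of the drip_tray; the one meant has the size given above.

How it is judged:
By the outcome, as a careful person would: the job done as asked, in the order asked, and still so for the second after the job is handed in, while the arm keeps its last pose, push and grip.
It also fails if it takes over 51 s, if anything falls off the work surface, if the arm or the gripper's body presses on something with over 40 N, if the wrist force passes 120 N, or if a joint passes its speed limit or range.

### The arm

A 6-joint arm with a two-finger parallel gripper is mounted at the origin on the work surface. World frame = base frame: x ahead of the robot, y to its left, z up, the work surface at z = 0. Lengths are in m, angles in rad, forces in N, time in s.
With the tool pointing down it reaches from about 0.25 to 0.8 m from the base axis. Payload 8.5 kg.
Tool frame: the origin (TCP) lies where the fingers leave the gripper's body, on its centre line; the fingertips stand env.tcp_to_tips ahead of it and the grasp point (between the pads) lies 54 mm ahead of it (env.tcp_to_tips is the distance from the TCP to the fingertips, in m); z points along the fingers, y is the line along which they close (so a half turn about z gives the same grasp; the last joint's range is limited). The gripper opens to 85 mm and grips with 20 to 120 N. Pads are 22 mm wide; open, the fingers measure 114 mm over their backs; the gripper's body (76 mm by 85 mm) begins 54 mm behind the grasp point. The pads swing forward as they close: fully open they stand 13 mm farther back than shut.
Start: joints at [1.235, 0.238, -0.013, 1.319, 0, 1.571], TCP at [0.173, 0.496, 0.304] pointing down, gripper open.
Joint ranges: [-2.66, 2.66], [-1.03, 1.9], [-1.14, 1.46], [-1.82, 2.27], [-1.45, 1.34], [-3.14, 3.14]. Speed limits (rad/s): [2.22, 2.22, 2.79, 3.14, 3.14, 3.14].

### API

Orientations are given as a unit quaternion [x, y, z, w].
In Python, from cell import sensors, snapshot, order, trace, mark_of, env gives the robot as it stands.
- The arm moves only by the tool carry_out, never from a script. Its argument "increments" is a list that holds one entry, the list of rows, each a list of 4 numbers: the shift along the world's x, y, z in mm, then the turn about the world's z in rad. A call has 1 to 5 rows; each row is the pose to reach, as a shift and turn from the pose commanded when the call began; what a row does not reach only later rows make up. A row lasts 1/10 s, in which the tool goes at most 50 mm and 8.59 degrees, less where a joint would pass 70% of its speed; a pose out of reach is approached as far as the arm can. A call with a gripper value outside its range is refused whole. "jaw" is the opening in per cent of the stroke, from 0 (shut) to 100 (fully open), set as the call begins (left out, the last holds). The fingers move at their own pace and stop on an object; the grip force is fixed at half the most. Time passes only in rows, so rows that repeat a pose let the fingers close. It gives the time, the measured TCP pose, the force, the opening and the grip force at its end, in the units of the state.
- sensors.read_state(): the state, without advancing time (a new reading comes with each control period).
- snapshot(name): name is "scene" or "top" or "wrist"; returns a dict with "color" (400x640x3 uint8, red, green, blue), "vertical_fov" (degrees; the focal length in pixels is half the picture's height over the tangent of half this angle, whatever the lens; pixels are square), "cx", "cy" (the principal point, pixels), "rvec" (rotation vector, rad) and "tvec" (3), from world to camera coordinates, as OpenCV has them; the wrist camera has in their place "hand_eye" (4x4, takes a point from camera to tool coordinates, whose origin is the TCP and whose axes are the flange's). Camera axes: x right, y down, z forward; pixel columns grow to the right and rows downward; lengths in m; the calibration is good to about 2 mm. A picture is of the moment at which its call begins: read the wrist's pose just before it. There is no depth.
- order.hand_in(): hands the job in; it is judged then, once.
Trained networks look in a picture, given as the dict that the camera call returned (one of the last four; its "shot" number tells which), for a name from the list of things; names that differ only in an ending like _2 or _b are one class to them, and where a whole thing is asked for, a point or a joint stands for the part that bears it (a point fixed in the world has none). Each returns a list of dicts, best first, with "conf" (0 to 1); they miss things now and then, are a little off and sometimes report something else, mostly with a low value. They report only what shows in the picture. A call takes as long as a camera call. They do not tell look-alikes from the thing itself.
- trace(picture, label): "pixels" (400x640 bool, what is visible of it).
- mark_of(picture, label): "point" ([x, y, z] in m, in world coordinates, good to about 4 mm: a listed point, or the origin of a listed thing).
The state is a dict: "t": time; "joint_positions": joint angles; "dq": joint speeds; "joint_torque": joint torques, N m; "tool_pos": TCP position; "ee_rot": TCP orientation; "ft_force": force on the tool from outside, world axes, zero at the start; "wrist_torque": the same for the moment, N m; "opening": opening from 0.0 (shut) to 1.0 (fully open); "grasp_force": force on a finger pad.
Only numpy, scipy, OpenCV 4.12 (cv2) and the standard library are available. Lean on these libraries where they do the work, as an engineer would, in place of code of your own. Each camera call takes 0.05 s, during which the arm holds its last target. There are 200 camera calls.

## Working session

There is one attempt and no reset: what is moved stays moved. The work goes in short steps, Python scripts to look and compute and a tool call to move; the robot and the scene stay as the last step left them, time stands still between calls to the robot, and variables do not carry over. Pictures are saved under pics/ and viewed, at most 10 in all, crops included, and the job is handed in when it is done.

Besides the shell and the picture viewer there is one more tool, called by a JSON object that holds its "api" and its "payload". carry_out: Moves the arm, as the interface text tells. Its arguments: {"type":"object","properties":{"increments":{"type":"array"},"jaw":{"type":"number"}},"required":["increments"]}

```bash
ls; mkdir -p pics; cat > h.py <<'E'
import numpy as np, cv2
from scipy.spatial.transform import Rotation as R
from cell import sensors, snapshot, order, trace, mark_of, env
def cam(p, st=None):
    f=200/np.tan(np.radians(p["vertical_fov"])/2)
    K=np.array([[f,0,p["cx"]],[0,f,p["cy"]],[0,0,1.]])
    if "rvec" in p:
        Rm=cv2.Rodrigues(np.array(p["rvec"],float))[0]; t=np.array(p["tvec"],float).reshape(3)
    else:
        T=np.eye(4);T[:3,:3]=R.from_quat(st["ee_rot"]).as_matrix();T[:3,3]=st["tool_pos"]
        W=np.linalg.inv(T@np.array(p["hand_eye"]));Rm=W[:3,:3];t=W[:3,3]
    return K,Rm,t
def proj(p,X,st=None):
    K,Rm,t=cam(p,st); c=(Rm@np.atleast_2d(X).T).T+t; u=(K@c.T).T; return u[:,:2]/u[:,2:]
def ray(p,uv,z,st=None):
    K,Rm,t=cam(p,st); d=Rm.T@np.linalg.inv(K)@np.array([uv[0],uv[1],1.]); o=-Rm.T@t
    return o+d*(z-o[2])/d[2]
def save(p,n): cv2.imwrite("pics/"+n,p["color"][:,:,::-1])
E
python3 - <<'E'
from h import *
np.set_printoptions(precision=4,suppress=True)
s=sensors.read_state();print(s,env.tcp_to_tips)
ims=[]
for c in("scene","top"):
    p=snapshot(c);ims.append(p["color"])
    for l in("rack","rack_grip","rack_eye","stand","hook_seat","head_centre","drip_tray","dropper_bottle","reagent_bottle","beaker","spanner"):
        for m in mark_of(p,l)[:4]: print(c,l,round(m["conf"],2),np.array(m["point"]),proj(p,m["point"]).round()[0])
    save(p,c+"0.png")
E
```

```text
pics
{'t': 0.0, 'joint_positions': array([ 1.235 ,  0.2388, -0.0143,  1.3192, -0.    ,  1.5708]), 'dq': array([-0.0004, -0.0005,  0.0009,  0.0012,  0.0006, -0.0004]), 'joint_torque': array([ -0.0014, -53.8776,  34.6436,   0.0183,  -0.0002,  -0.    ]), 'tool_pos': array([0.1729, 0.4954, 0.3033]), 'ee_rot': array([ 0.1671,  0.9859, -0.0007, -0.0001]), 'ft_force': array([1.0109, 0.0511, 0.2029]), 'wrist_torque': array([-0.0474,  0.0096,  0.0472]), 'grasp_force': 0.0, 'opening': 1.0024957191876864} 0.0726
scene rack 0.85 [ 0.5296 -0.396   0.0006] [240. 170.]
scene rack 0.82 [ 0.4643 -0.2523 -0.0038] [276. 189.]
scene rack 0.8 [ 0.2969 -0.2878 -0.0026] [314. 166.]
scene rack 0.37 [ 0.615   0.0351 -0.0001] [277. 266.]
scene rack_grip 0.92 [ 0.4709 -0.248   0.1346] [273. 157.]
scene rack_grip 0.84 [ 0.5343 -0.4012  0.1328] [233. 139.]
scene rack_grip 0.65 [ 0.3039 -0.2903  0.13  ] [312. 135.]
scene rack_eye 0.77 [ 0.4654 -0.2503  0.1025] [275. 164.]
scene rack_eye 0.76 [ 0.5253 -0.3982  0.0988] [238. 147.]
scene rack_eye 0.75 [ 0.3004 -0.2893  0.0978] [313. 143.]
scene stand 0.69 [0.6104 0.
[... 1126 characters left out ...]
4625 -0.2504  0.1007] [427. 197.]
top rack_eye 0.7 [ 0.5319 -0.3979  0.1023] [479. 172.]
top rack_eye 0.61 [ 0.3039 -0.2891  0.1032] [442. 254.]
top stand 0.87 [ 0.614   0.0374 -0.0023] [324. 152.]
top hook_seat 0.55 [0.564  0.1633 0.2435] [271. 150.]
top hook_seat 0.55 [ 0.4661 -0.2495  0.0997] [426. 196.]
top drip_tray 0.95 [ 0.5539  0.1988 -0.0005] [272. 171.]
top drip_tray 0.61 [ 0.2561  0.2235 -0.0001] [263. 268.]
top dropper_bottle 0.47 [0.4505 0.3717 0.0008] [216. 204.]
top reagent_bottle 0.97 [ 0.6422 -0.3242 -0.0017] [441. 142.]
top beaker 0.73 [0.5416 0.4121 0.0004] [204. 175.]
top beaker 0.35 [0.6157 0.0351 0.0008] [325. 151.]
top spanner 0.76 [ 0.6468 -0.2106 -0.002 ] [404. 141.]
```

```bash
python3 - <<'E'
import cv2,numpy as np
a=cv2.imread("pics/top0.png")[100:300,180:520];a=cv2.resize(a,None,fx=2.3,fy=2.3,interpolation=3)
cv2.imwrite("pics/topc.png",a)
b=cv2.imread("pics/scene0.png")[110:380,180:460];cv2.imwrite("pics/scenec.png",cv2.resize(b,None,fx=2.2,fy=2.2,interpolation=3))
E
```

```text
(no output)
```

View pics/topc.png

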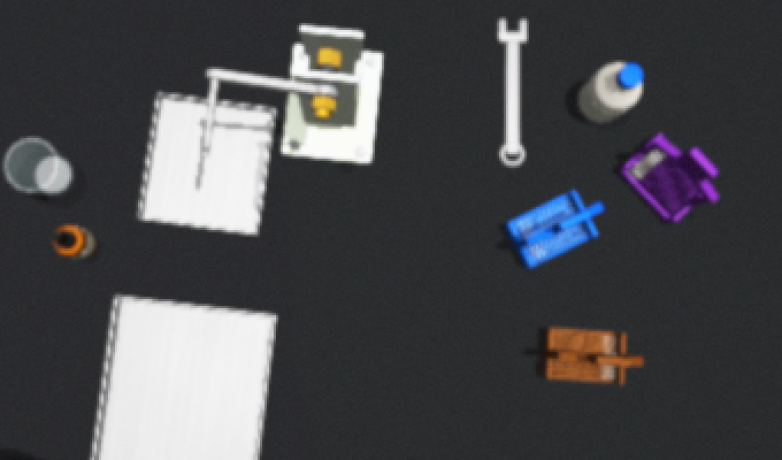

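View pics/scenec.png

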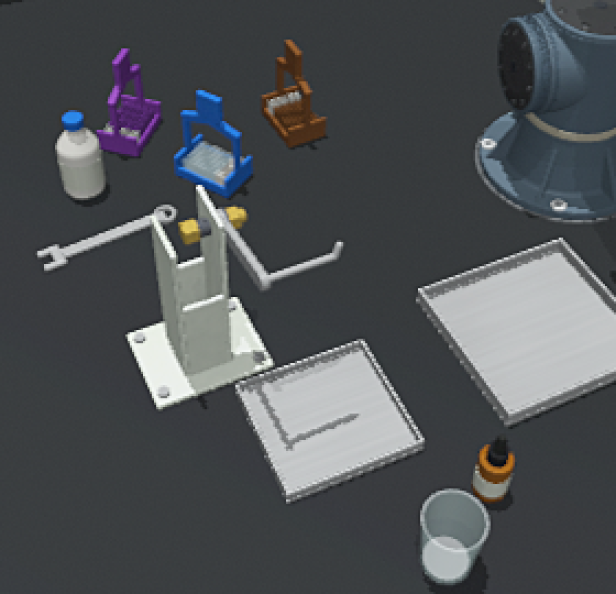

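The only blue rack is at top-image pixel (420,200). The brown one (431,254) and the purple one (470,175) are look-alikes. The small tray under the hook is at (272,171), and the larger one at (263,268) isn't meant. The enlarged crop confirms all this. I'm now moving above the blue rack.

{"api": "carry_out", "payload": {"increments": [[[18,-46,4,-0.05],[36,-92,8,-0.1],[54,-138,12,-0.15],[72,-184,16,-0.2],[90,-230,20,-0.25]]], "jaw": 70}}

```text
t: 1.7
tool_pos: [0.2631, 0.2639, 0.3241]
ee_rot: [0.289, 0.957, 0.0, 0.0]
ft_force: [0.8, -0.3, -0.5]
opening: 0.7
grasp_force: 0.0
```

{"api": "carry_out", "payload": {"increments": [[[18,-46,4,-0.05],[36,-92,8,-0.1],[54,-138,12,-0.15],[72,-184,16,-0.2],[90,-230,20,-0.25]]]}}

```text
t: 2.2
tool_pos: [0.3532, 0.0336, 0.3444]
ee_rot: [0.407, 0.914, 0.0, 0.001]
ft_force: [2.1, 0.9, -1.0]
opening: 0.702
grasp_force: 0.0
```

{"api": "carry_out", "payload": {"increments": [[[18,-46,4,-0.06],[36,-92,4,-0.12],[54,-138,4,-0.18],[72,-184,4,-0.25],[90,-230,4,-0.32]]]}}

```text
t: 2.7
tool_pos: [0.4432, -0.1967, 0.348]
ee_rot: [0.548, 0.837, 0.0, 0.0]
ft_force: [1.1, 0.5, -0.0]
opening: 0.699
grasp_force: 0.0
```

```bash
python3 - <<'E'
from h import *
np.set_printoptions(precision=4,suppress=True)
s=sensors.read_state();print(s['t'],s['tool_pos'],s['ee_rot'],s['joint_positions'])
p=snapshot("wrist");save(p,"w1.png");print(np.array(p["hand_eye"]))
from h import cam
def mk(l):
    for m in mark_of(p,l)[:3]: print(l,round(m["conf"],2),np.array(m["point"]),proj(p,m["point"],s).round()[0])
mk("rack_grip");mk("rack_eye");mk("rack")
E
```

```text
2.7 [ 0.4432 -0.1967  0.348 ] [0.5477 0.8367 0.0001 0.0003] [-0.4176  0.1573 -0.0052  1.4078  0.0001  0.7416]
[[ 0.0006 -0.958  -0.2867  0.0726]
 [ 1.      0.0003  0.0011  0.0008]
 [-0.001  -0.2867  0.958  -0.0717]
 [ 0.      0.      0.      1.    ]]
rack_grip 0.87 [ 0.4673 -0.2494  0.1336] [319. 247.]
rack_grip 0.82 [ 0.3035 -0.288   0.1322] [128. 215.]
rack_grip 0.7 [ 0.4671 -0.2475  0.0978] [320. 230.]
rack_eye 0.64 [ 0.3018 -0.2881  0.0985] [144. 202.]
rack_eye 0.61 [ 0.4667 -0.2451  0.1004] [321. 229.]
rack_eye 0.55 [ 0.5311 -0.4008  0.1032] [318. 373.]
rack 0.72 [ 0.4623 -0.2514 -0.0024] [315. 202.]
rack 0.69 [ 0.2993 -0.2883  0.0027] [180. 178.]
rack 0.58 [ 0.5329 -0.3985  0.0032] [320. 316.]
```

View pics/w1.png

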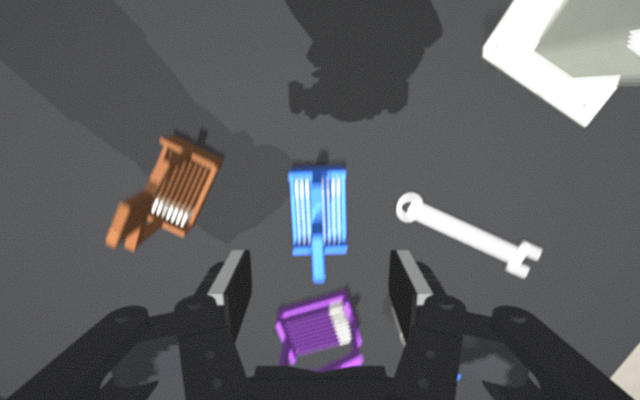

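The blue rack is at (319,215), with its handle upright in the picture. It's aligned with the fingers to about 1°, so I'm going down to grip it.

{"api": "carry_out", "payload": {"increments": [[[12,-26,-20,0],[23,-52,-50,0],[23,-52,-95,0],[23,-52,-140,0],[23,-52,-162,0]]]}}

```text
t: 3.4
tool_pos: [0.4643, -0.2442, 0.1828]
ee_rot: [0.545, 0.838, -0.0, -0.002]
ft_force: [-0.1, -0.0, -0.6]
opening: 0.7
grasp_force: 0.0
```

{"api": "carry_out", "payload": {"increments": [[[0,0,0,0],[0,0,0,0],[0,0,0,0],[0,0,0,0],[0,0,0,0]]], "jaw": 0}}

```text
t: 3.9
tool_pos: [0.4665, -0.2464, 0.1874]
ee_rot: [0.546, 0.838, 0.0, 0.001]
ft_force: [-1.7, 1.7, 6.8]
opening: 0.106
grasp_force: 62.0
```

{"api": "carry_out", "payload": {"increments": [[[0,0,0,0],[0,0,10,0],[0,0,25,0]]]}}

```text
t: 4.2
tool_pos: [0.4655, -0.2462, 0.2111]
ee_rot: [0.546, 0.838, -0.0, -0.001]
ft_force: [-0.3, -0.2, -1.7]
opening: 0.104
grasp_force: 60.2
```

{"api": "carry_out", "payload": {"increments": [[[0,0,40,0],[-2,20,80,-0.04],[-4,60,110,-0.1],[-6,105,135,-0.16],[-8,150,155,-0.22]]]}}

```text
t: 4.7
tool_pos: [0.4576, -0.0961, 0.3678]
ee_rot: [0.636, 0.771, 0.0, 0.001]
ft_force: [0.9, 0.0, -3.4]
opening: 0.107
grasp_force: 60.2
```

{"api": "carry_out", "payload": {"increments": [[[-2,48,0,-0.06],[-3,96,0,-0.12],[-4,144,0,-0.18],[-5,192,0,-0.24],[-6,240,0,-0.3]]]}}

```text
t: 5.2
tool_pos: [0.4514, 0.1447, 0.3664]
ee_rot: [0.744, 0.668, 0.0, 0.0]
ft_force: [1.6, 0.5, -3.7]
opening: 0.111
grasp_force: 60.3
```

{"api": "carry_out", "payload": {"increments": [[[0,21,0,-0.026],[0,21,0,-0.026],[0,21,0,-0.026]]]}}

```text
t: 5.5
tool_pos: [0.4518, 0.1641, 0.3659]
ee_rot: [0.751, 0.66, -0.0, 0.0]
ft_force: [0.5, -0.6, -2.4]
opening: 0.105
grasp_force: 60.2
```

```bash
python3 - <<'E'
from h import *
np.set_printoptions(precision=4,suppress=True)
s=sensors.read_state();print(s['t'],s['tool_pos'],s['ee_rot'],s['joint_positions'],s['ft_force'])
ims=[]
for c in("scene","top","wrist"):
    p=snapshot(c);ims.append(p["color"][:,:,::-1])
    st=s if c=="wrist" else None
    np.save("pics/%s2.npy"%c,np.array([p],dtype=object),allow_pickle=True)
    for l in("rack_grip","rack_eye","stand","hook_seat","head_centre","drip_tray"):
        for m in mark_of(p,l)[:3]: print(c,l,round(m["conf"],2),np.array(m["point"]),proj(p,m["point"],st).round()[0])
import pickle
cv2.imwrite("pics/m2.png",np.vstack([np.hstack([ims[2][0:300,120:520],cv2.resize(ims[0][180:330,220:420],(400,300))]),np.hstack([cv2.resize(ims[1][100:210,230:380],(400,293)),np.zeros((293,400,3),np.uint8)])]))
E
```

```text
5.5 [0.4518 0.1641 0.3659] [ 0.7513  0.66   -0.0002  0.0001] [ 0.3486  0.148   0.0285  1.4516 -0.0004  2.0485] [ 0.4505 -0.5931 -2.3648]
scene rack_grip 0.92 [0.4567 0.1619 0.3094] [359. 190.]
scene rack_grip 0.91 [ 0.5336 -0.3969  0.1336] [234. 139.]
scene rack_grip 0.64 [ 0.3011 -0.289   0.1312] [313. 135.]
scene rack_eye 0.95 [ 0.5261 -0.3977  0.0984] [237. 147.]
scene rack_eye 0.81 [0.4511 0.1601 0.2812] [359. 198.]
scene rack_eye 0.71 [ 0.3011 -0.2891  0.0967] [313. 143.]
scene stand 0.69 [ 0.6098  0.0342 -0.0016] [279. 266.]
scene hook_seat 0.92 [0.5651 0.1615 0.2385] [318. 230.]
scene head_centre 0.61 [0.6351 0.0332 0.2119] [265. 215.]
scene drip_tray 0.66 [ 0.2562  0.2266 -0.0001] [421. 260.]
scene drip_tray 0.57 [0.5559 0.2012 0.0003] [327. 300.]
top rack_grip 0.97 [0.4506 0.1635 0.3148] [265. 193.]
top rack_grip 0.91 [ 0.3018 -0.2917  0.1327] [447. 256.]
top rack_grip 0.73 [ 0.5303 -0.3986  0.1314] [484. 171.]
top rack_eye 0.89 [0.4523 0.1632 0.2794] [267. 194.]
top stand 0.61 [ 0.6145  0.037  -0.0022] [324. 152.]
top hook_seat 0.86 [0.5618 0.166  0.2433] [269. 151.]
top head_centre 0.85 [0.6329 0.0328 0.2161] [324. 126.]
wrist rack_grip 0.63 [0.4557 0.1596 0.3094] [328. 289.]
wrist rack_eye 0.75 [0.4507 0.1669 0.2749] [315. 240.]
wrist stand 0.89 [0.6106 0.0349 0.002 ] [449. 235.]
wrist stand 0.16 [0.4498 0.1641 0.2772] [314. 248.]
wrist hook_seat 0.64 [0.5664 0.1602 0.2427] [514. 205.]
wrist head_centre 0.64 [0.6378 0.0349 0.2148] [586. 340.]
wrist head_centre 0.59 [ 0.5558  0.1985 -0.0021] [400. 115.]
wrist drip_tray 0.96 [ 0.5539  0.2014 -0.0052] [398. 113.]
wrist drip_tray 0.59 [0.2567 0.2286 0.0011] [153. 123.]
```

View pics/m2.png

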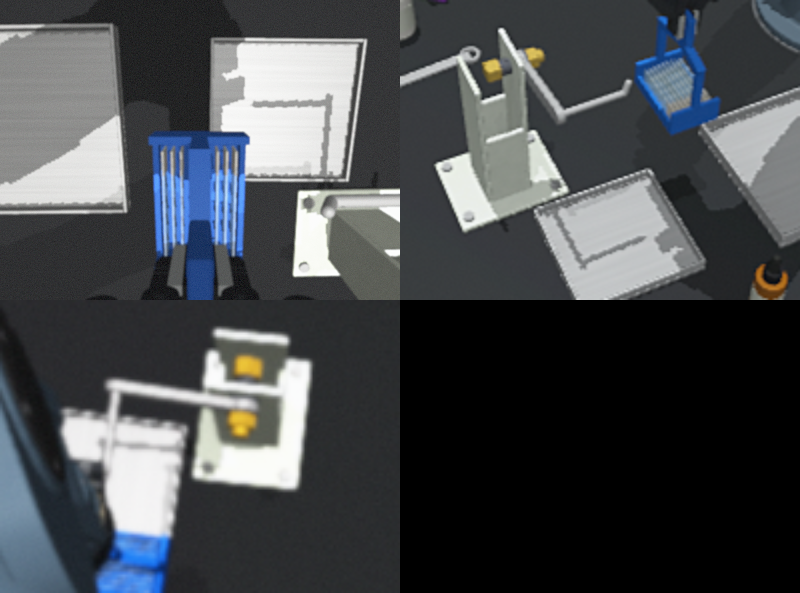

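```bash
python3 - <<'E'
from h import *
s=sensors.read_state()
w=np.load("pics/wrist2.npy",allow_pickle=True)[0];t=np.load("pics/top2.npy",allow_pickle=True)[0]
def ang(p,a,b,z,st=None):
    d=ray(p,b,z,st)-ray(p,a,z,st); return d[:2],np.degrees(np.arctan2(d[1],d[0]))
print("shadow",ang(w,(372,104),(450,98),.004,s))
print("foot w",ang(w,(415,275),(418,192),.008,s))
print("foot t",ang(t,(341.4,170.5),(346.3,123.3),.008),ang(t,(302.4,167.5),(341.4,170.5),.008))
# line fit of peg / plate tops in scene-independent way: front plate top edges in top cam via white mask of foot
for nm,p,st in(("w",w,s),("t",t,None)):
    g=cv2.cvtColor(p["color"],cv2.COLOR_RGB2GRAY)
    L=cv2.createLineSegmentDetector().detect(g)[0][:,0]
    for l in L:
        n=np.hypot(l[2]-l[0],l[3]-l[1]); c=((l[0]+l[2])/2,(l[1]+l[3])/2)
        if n>18 and ((nm=="t" and 260<c[0]<360 and 100<c[1]<180) or(nm=="w" and c[0]>320 and c[1]<300)):
            z=.008; A=ang(p,l[:2],l[2:],z,st)[1]; print(nm,l.round(),n.round(),"yaw mod90",round((A+45)%90-45,1), ray(p,c,z,st)[:2].round(3))
E
```

```text
shadow (array([ 0.09217823, -0.00516605]), np.float64(-3.2077365628301737))
foot w (array([0.01000596, 0.11695109]), np.float64(85.10986549837133))
foot t (array([ 0.14775055, -0.01578778]), np.float64(-6.0991554312048555)) (array([-0.00984633, -0.11984681]), np.float64(-94.69673496905797))
w [414. 276. 462. 275.] 48.0 yaw mod90 -6.6 [ 0.592 -0.021]
w [536. 188. 419. 190.] 116.0 yaw mod90 -6.4 [0.645 0.096]
w [531. 228. 535. 206.] 23.0 yaw mod90 -5.9 [0.716 0.049]
w [417. 192. 412. 274.] 83.0 yaw mod90 -6.4 [0.563 0.046]
w [331. 131. 367. 132.] 36.0 yaw mod90 -8.5 [0.492 0.189]
w [486.  38. 332.  37.] 154.0 yaw mod90 -7.9 [0.569 0.283]
w [509. 255. 551. 255.] 41.0 yaw mod90 -7.3 [ 0.715 -0.006]
w [468. 181. 487.  39.] 142.0 yaw mod90 -7.8 [0.646 0.194]
w [483.  42. 465. 177.] 136.0 yaw mod90 -8.0 [0.641 0.195]
w [460. 274. 447. 258.] 20.0 yaw mod90 32.1 [ 0.613 -0.008]
w [365. 144. 364. 173.] 29.0 yaw mod90 -6.6 [0.507 0.153]
w [447. 258. 448. 217.] 41.0 yaw mod90 -2.1 [0.606 0.034]
w [461. 176. 478.  43.] 134.0 yaw mod90 -8.0 [0.636 0.195]
w [364. 181. 467. 182.] 103.0 yaw mod90 -7.
[... 2998 characters left out ...]
24]
t [303. 167. 340. 171.] 37.0 yaw mod90 -6.3 [0.559 0.045]
t [338. 113. 310. 110.] 28.0 yaw mod90 -6.4 [0.74  0.036]
t [305. 141. 302. 165.] 24.0 yaw mod90 -7.1 [0.61  0.101]
t [323. 137. 270. 128.] 53.0 yaw mod90 -10.0 [0.672 0.122]
t [293. 188. 298. 157.] 32.0 yaw mod90 -8.2 [0.549 0.125]
t [273. 134. 321. 140.] 48.0 yaw mod90 -8.2 [0.659 0.121]
t [312. 114. 336. 116.] 24.0 yaw mod90 -6.6 [0.728 0.038]
t [333. 155. 312. 154.] 21.0 yaw mod90 -2.7 [0.604 0.041]
t [308. 132. 334. 136.] 26.0 yaw mod90 -8.3 [0.668 0.046]
t [335. 134. 334. 153.] 19.0 yaw mod90 -5.1 [0.637 0.004]
t [299. 147. 273. 144.] 26.0 yaw mod90 -7.2 [0.633 0.154]
t [294. 157. 274. 155.] 20.0 yaw mod90 -4.9 [0.599 0.159]
```

{"api": "carry_out", "payload": {"increments": [[[0,10,-3,0.017],[25,8,-6,0.017],[60,4,-6,0.017],[95,0,-6,0.017],[112,-2,-6,0.017]]]}}

```text
t: 7.05
tool_pos: [0.5664, 0.1623, 0.3585]
ee_rot: [0.746, 0.666, -0.0, 0.0]
ft_force: [0.2, 0.7, -2.6]
opening: 0.105
grasp_force: 60.3
```

{"api": "carry_out", "payload": {"increments": [[[0,0,0,0],[0,0,-8,0],[0,0,-16,0],[0,0,-16,0]]]}}

```text
t: 7.45
tool_pos: [0.5628, 0.1621, 0.3422]
ee_rot: [0.746, 0.666, -0.001, -0.001]
ft_force: [-0.1, 0.1, -3.8]
opening: 0.111
grasp_force: 60.3
```

```bash
python3 - <<'E'
from h import *
np.set_printoptions(precision=4,suppress=True)
s=sensors.read_state();print(s['t'],s['tool_pos'],s['ee_rot'],s['ft_force'])
ims=[]
for c in("scene","top"):
    p=snapshot(c);ims.append(p["color"][:,:,::-1])
    for l in("rack_grip","rack_eye","hook_seat"):
        for m in mark_of(p,l)[:3]: print(c,l,round(m["conf"],2),np.array(m["point"]),proj(p,m["point"]).round()[0])
cv2.imwrite("pics/m3.png",np.hstack([cv2.resize(ims[0][150:300,220:420],(533,400),interpolation=3),cv2.resize(ims[1][100:220,220:295],(250,400))]))
E
```

```text
7.45 [0.5628 0.1621 0.3422] [ 0.746   0.6659 -0.001  -0.0006] [-0.0582  0.0931 -3.8262]
scene rack_grip 0.84 [ 0.5327 -0.3982  0.1357] [234. 138.]
scene rack_grip 0.79 [0.5663 0.161  0.2883] [317. 215.]
scene rack_eye 0.97 [ 0.5238 -0.3989  0.1006] [238. 146.]
scene rack_eye 0.6 [0.5623 0.1595 0.2552] [318. 224.]
scene hook_seat 0.66 [0.5632 0.1632 0.2369] [319. 231.]
scene hook_seat 0.43 [0.5615 0.1591 0.2563] [319. 223.]
scene hook_seat 0.42 [0.6361 0.0313 0.2123] [264. 215.]
top rack_grip 0.9 [ 0.53   -0.3996  0.1322] [485. 171.]
top rack_grip 0.65 [0.5619 0.1618 0.2931] [268. 146.]
top rack_eye 0.74 [0.5608 0.1625 0.256 ] [270. 151.]
top rack_eye 0.74 [ 0.5303 -0.3977  0.1063] [480. 172.]
top rack_eye 0.7 [ 0.3049 -0.2881  0.1012] [442. 254.]
```

View pics/m3.png

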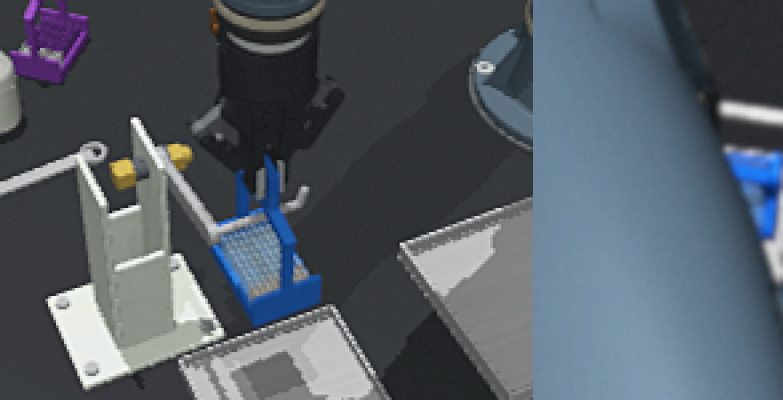

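The peg runs through the rack's window, with its turned-up tip at crop (300,195) in front of the handle. I'm lowering until the peg carries the rack.

{"api": "carry_out", "payload": {"increments": [[[0,0,-5,0],[0,0,-10,0],[0,0,-12,0],[0,0,-12,0]]]}}

```text
t: 8.25
tool_pos: [0.5638, 0.1618, 0.3309]
ee_rot: [0.746, 0.666, -0.001, -0.0]
ft_force: [-0.1, 0.0, -3.2]
opening: 0.104
grasp_force: 60.3
```

{"api": "carry_out", "payload": {"increments": [[[0,0,-2,0],[0,0,-3,0],[0,0,-3,0]]]}}

```text
t: 8.55
tool_pos: [0.5641, 0.162, 0.3289]
ee_rot: [0.746, 0.666, 0.0, 0.0]
ft_force: [-1.5, 0.3, -0.5]
opening: 0.107
grasp_force: 61.0
```

{"api": "carry_out", "payload": {"increments": [[[0,0,-1,0],[0,0,-1,0]]]}}

```text
t: 8.75
tool_pos: [0.5641, 0.1621, 0.3279]
ee_rot: [0.746, 0.666, 0.0, -0.0]
ft_force: [-0.2, 1.2, 2.1]
opening: 0.107
grasp_force: 61.3
```

{"api": "carry_out", "payload": {"increments": [[[0,0,0,0],[0,0,0,0],[0,0,0,0],[0,0,0,0]]], "jaw": 35}}

```text
t: 9.15
tool_pos: [0.5641, 0.1618, 0.3274]
ee_rot: [0.746, 0.666, -0.0, -0.0]
ft_force: [0.4, 0.5, -0.5]
opening: 0.35
grasp_force: 0.0
```

{"api": "carry_out", "payload": {"increments": [[[0,0,10,0],[0,0,30,0],[0,0,55,0],[0,0,80,0],[0,0,80,0]]]}}

```text
t: 9.65
tool_pos: [0.5646, 0.162, 0.4115]
ee_rot: [0.746, 0.666, 0.003, 0.001]
ft_force: [-0.2, 0.1, 0.3]
opening: 0.349
grasp_force: 0.0
```

```bash
python3 - <<'E'
from h import *
np.set_printoptions(precision=4,suppress=True)
s=sensors.read_state();print(s['t'],s['tool_pos'],s['ee_rot'],s['ft_force'])
ims=[]
for c in("scene","wrist"):
    p=snapshot(c);ims.append(p["color"][:,:,::-1]);st=s if c=="wrist" else None
    for l in("rack","rack_eye","hook_seat","head_centre","stand"):
        for m in mark_of(p,l)[:2]: print(c,l,round(m["conf"],2),np.array(m["point"]),proj(p,m["point"],st).round()[0])
cv2.imwrite("pics/m4.png",np.hstack([cv2.resize(ims[0][180:310,230:370],(420,390),interpolation=3),cv2.resize(ims[1],None,fx=.58,fy=.975)]))
E
```

```text
9.65 [0.5646 0.162  0.4115] [0.7463 0.6657 0.0025 0.0012] [-0.2353  0.0861  0.3368]
scene rack 0.7 [ 0.5312 -0.3953  0.0005] [239. 171.]
scene rack 0.59 [0.5629 0.165  0.1351] [319. 259.]
scene rack_eye 0.96 [0.5675 0.1595 0.2379] [316. 230.]
scene rack_eye 0.92 [ 0.5293 -0.4003  0.1005] [236. 146.]
scene hook_seat 0.89 [0.5668 0.163  0.2346] [317. 232.]
scene head_centre 0.65 [0.6352 0.0327 0.2101] [265. 215.]
scene stand 0.73 [0.6132 0.0364 0.0008] [278. 266.]
wrist rack 0.68 [0.5663 0.1665 0.135 ] [318. 165.]
wrist rack_eye 0.63 [0.5639 0.1642 0.2377] [316. 196.]
wrist hook_seat 0.72 [0.5658 0.1576 0.2364] [319. 204.]
wrist hook_seat 0.24 [0.5654 0.1603 0.2673] [318. 214.]
wrist stand 0.96 [0.6119 0.0344 0.0035] [359. 233.]
```

View pics/m4.png

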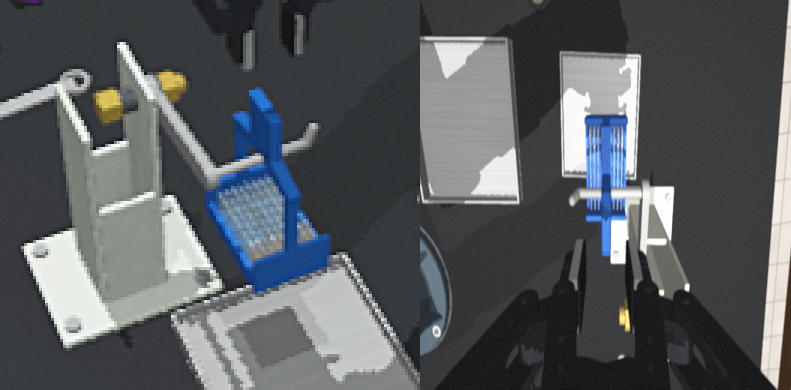

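The rack hangs free on the peg. The next move takes the gripper above the bolt gap with a quarter turn.

{"api": "carry_out", "payload": {"increments": [[[0,0,0,0.14],[10,-18,0,0.28],[20,-36,0,0.42],[30,-54,0,0.56],[40,-72,0,0.7]]], "jaw": 60}}

```text
t: 10.75
tool_pos: [0.6043, 0.0892, 0.4075]
ee_rot: [0.47, 0.883, -0.0, -0.0]
ft_force: [-0.7, -1.0, -0.2]
opening: 0.601
grasp_force: 0.0
```

{"api": "carry_out", "payload": {"increments": [[[10,-20,0,0.14],[20,-40,-10,0.28],[30,-56,-20,0.42],[30,-56,-30,0.56],[30,-56,-40,0.7]]]}}

```text
t: 11.25
tool_pos: [0.6343, 0.0331, 0.3667]
ee_rot: [0.14, 0.99, -0.0, -0.0]
ft_force: [0.1, 0.3, 0.5]
opening: 0.598
grasp_force: 0.0
```

{"api": "carry_out", "payload": {"increments": [[[0,0,0,0.14],[0,0,-5,0.172],[0,0,-5,0.172]]]}}

```text
t: 11.55
tool_pos: [0.6339, 0.0338, 0.3619]
ee_rot: [0.056, 0.998, -0.0, -0.001]
ft_force: [0.3, -0.1, 1.1]
opening: 0.599
grasp_force: 0.0
```

```bash
cat > q.py <<'E'
from h import *
np.set_printoptions(precision=4,suppress=True)
u=np.array([.9938,-.1115,0]);v=np.array([.1115,.9938,0])
def q():
    zs=[];es=[];t=sensors.read_state()['t']
    for c in("scene","top","scene","top"):
        p=snapshot(c)
        for l,L in(("hook_seat",zs),("rack_eye",zs),("rack",es)):
            for m in mark_of(p,l)[:3]:
                X=np.array(m["point"])
                if abs(X[0]-.565)<.03 and abs(X[1]-.162)<.03: L.append(X[2]+(.1 if l=="rack" else 0))
    z=np.array(zs+es);print("t",t,"seat z",z.round(4),"q",np.arcsin((np.median(z)-.219)/.12) if len(z) else None)
E
python3 - <<'E'
from q import *
s=sensors.read_state();print(s['t'],s['tool_pos'],s['ee_rot'],s['ft_force'],s['joint_positions'])
p=snapshot("wrist");save(p,"w5.png")
for l in("head_centre","stand","hook_seat","rack_eye"):
    for m in mark_of(p,l)[:2]: print(l,round(m["conf"],2),np.array(m["point"]),proj(p,m["point"],s).round()[0])
q()
E
```

```text
11.55 [0.6339 0.0338 0.3619] [ 0.0562  0.9984 -0.0001 -0.0005] [ 0.3304 -0.0588  1.0844] [ 0.0534  0.4301  0.4162  1.558  -0.0001  0.1659]
head_centre 0.88 [0.636  0.0375 0.2138] [325. 210.]
head_centre 0.54 [ 0.6512 -0.2046  0.002 ] [134. 189.]
hook_seat 0.58 [0.5623 0.1595 0.2327] [537.  68.]
rack_eye 0.69 [0.5636 0.1644 0.2348] [549.  69.]
rack_eye 0.6 [ 0.6521 -0.2054  0.001 ] [134. 189.]
t 11.8 seat z [0.2334 0.2401 0.232  0.2317 0.2349 0.2329 0.2306 0.2304] q 0.11231934774272478
```

View pics/w5.png

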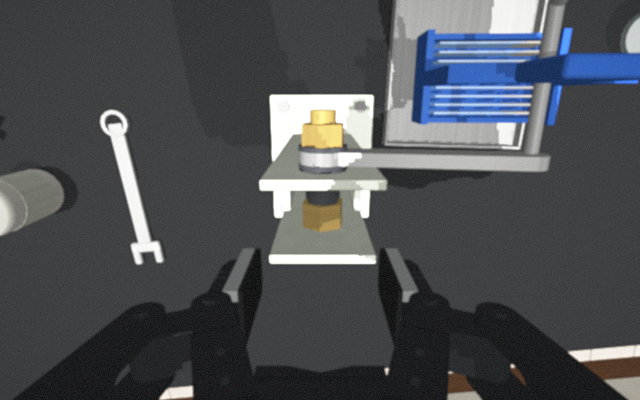

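```bash
python3 - <<'E'
from q import *
s=sensors.read_state();p=snapshot("wrist")
T=s['tool_pos'];
print("centre line px",proj(p,T-[0,0,.147],s), proj(p,T-[0,0,.117],s))
for n,uv,z in(("front L",(260,185),.245),("front R",(386,185),.245),("front top edge",(323,180),.245),("front low edge",(323,189),.245),("rear top",(322,257),.222),("rear low",(322,263),.222),("headtop",(323,203),.229),("head far",(323,231),.227)):
    X=ray(p,uv,z,s)-T; print(n,"u",(X@u*1000).round(1),"v",(X@v*1000).round(1))
g=p["color"][:,300:345].mean((1,2));print(g[170:275].round().astype(int).tolist())
q()
E
```

```text
centre line px [[319.472  208.2002]] [[319.4465 224.6135]]
front L u -23.3 v -33.0
front R u -23.3 v 36.9
front top edge u -26.1 v 2.0
front low edge u -21.0 v 2.0
rear top u 31.9 v 1.7
rear low u 36.3 v 1.7
headtop u -7.8 v 2.2
head far u 11.4 v 2.2
[110, 111, 116, 130, 140, 143, 141, 141, 176, 231, 240, 242, 242, 241, 239, 238, 238, 236, 227, 197, 123, 86, 81, 81, 81, 81, 83, 84, 84, 82, 81, 81, 83, 89, 98, 107, 114, 117, 117, 117, 116, 115, 114, 113, 114, 114, 114, 115, 119, 121, 123, 125, 127, 128, 128, 129, 131, 134, 135, 137, 136, 135, 134, 133, 133, 133, 133, 133, 133, 134, 133, 133, 134, 134, 134, 134, 133, 133, 133, 133, 132, 131, 133, 190, 254, 255, 255, 255, 255, 255, 255, 255, 241, 127, 68, 66, 69, 69, 70, 69, 70, 70, 69, 69, 70]
t 12.65 seat z [0.2289 0.236  0.2321 0.2305 0.2331 0.2298 0.2322 0.2308] q 0.10393703597479033
```

{"api": "carry_out", "payload": {"increments": [[[2,2,-20,0],[2,2,-45,0],[2,2,-70,0],[2,2,-88,0],[2,2,-93,0]]]}}

```text
t: 13.95
tool_pos: [0.6352, 0.0358, 0.2674]
ee_rot: [0.056, 0.998, -0.0, -0.002]
ft_force: [-1.4, -0.8, -0.1]
opening: 0.599
grasp_force: 0.0
```

{"api": "carry_out", "payload": {"increments": [[[0,0,0,0],[0,0,0,0],[0,0,0,0],[0,0,0,0],[0,0,0,0]]]}}

```text
t: 14.45
tool_pos: [0.6362, 0.0359, 0.2701]
ee_rot: [0.056, 0.998, 0.0, 0.0]
ft_force: [0.0, 0.1, 0.6]
opening: 0.602
grasp_force: 0.0
```

{"api": "carry_out", "payload": {"increments": [[[0,0,0,0],[0,0,0,0],[0,0,0,0],[0,0,0,0],[0,0,0,0]]]}}

```text
t: 14.95
tool_pos: [0.636, 0.0359, 0.2695]
ee_rot: [0.056, 0.998, -0.0, -0.0]
ft_force: [-0.2, 0.6, 0.1]
opening: 0.6
grasp_force: 0.0
```

{"api": "carry_out", "payload": {"increments": [[[0,0,0,0],[0,0,0,0],[0,0,0,0],[0,0,0,0],[0,0,0,0]]]}}

```text
t: 15.45
tool_pos: [0.636, 0.0359, 0.2695]
ee_rot: [0.056, 0.998, -0.0, -0.0]
ft_force: [-0.1, 0.7, -1.2]
opening: 0.6
grasp_force: 0.0
```

```bash
python3 - <<'E'
from q import *
s=sensors.read_state();print(s['t'],s['tool_pos'],s['ft_force'])
q();q()
p=snapshot("wrist");
w=p["color"][:,:,::-1];c=snapshot("scene")["color"][:,:,::-1]
cv2.imwrite("pics/m6.png",np.hstack([cv2.resize(c[180:310,230:370],(420,390),interpolation=3),cv2.resize(w[100:360,200:440],(360,390))]))
E
```

```text
15.45 [0.636  0.0359 0.2695] [-0.0818  0.6594 -1.2338]
t 15.45 seat z [0.2222 0.2641 0.23   0.1289 0.2246 0.2292 0.2274 0.2274 0.2287 0.223
 0.2314] q 0.0700572930880504
t 16.25 seat z [0.2227 0.257  0.2261 0.2256 0.2206 0.2282 0.2266 0.2214 0.227  0.2241
 0.2238] q 0.05502776698110084
```

View pics/m6.png

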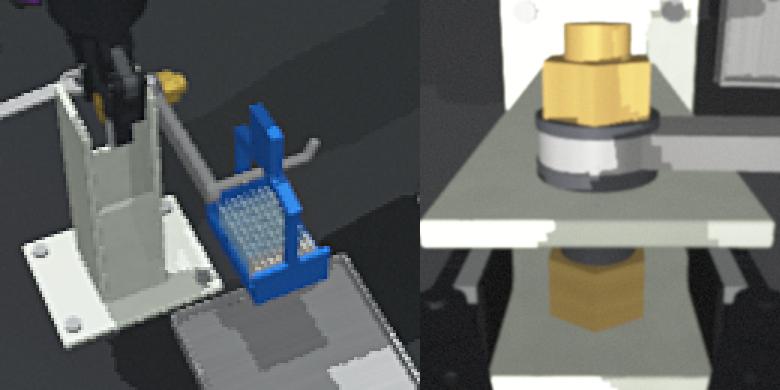

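The fingers straddle the head evenly: pads at crop (470,280) and (730,280), head at (597,290). The arm is at about +0.05 rad and sinking at about 0.013 rad/s. I'll wait until it is nearly level, so the flats stand vertical, and then close.

{"api": "carry_out", "payload": {"increments": [[[0,0,0,0],[0,0,0,0],[0,0,0,0],[0,0,0,0],[0,0,0,0]]]}}

```text
t: 17.65
tool_pos: [0.636, 0.0359, 0.2695]
ee_rot: [0.056, 0.998, -0.0, 0.0]
ft_force: [-0.2, 0.7, -1.0]
opening: 0.601
grasp_force: 0.0
```

{"api": "carry_out", "payload": {"increments": [[[0,0,0,0],[0,0,0,0],[0,0,0,0],[0,0,0,0],[0,0,0,0]]]}}

```text
t: 18.15
tool_pos: [0.636, 0.0359, 0.2695]
ee_rot: [0.056, 0.998, -0.0, -0.0]
ft_force: [-0.6, 1.0, 0.6]
opening: 0.599
grasp_force: 0.0
```

{"api": "carry_out", "payload": {"increments": [[[0,0,0,0],[0,0,0,0],[0,0,0,0],[0,0,0,0],[0,0,0,0]]]}}

```text
t: 18.65
tool_pos: [0.636, 0.0359, 0.2696]
ee_rot: [0.056, 0.998, -0.0, 0.0]
ft_force: [-0.5, 0.3, 0.2]
opening: 0.596
grasp_force: 0.0
```

{"api": "carry_out", "payload": {"increments": [[[0,0,0,0],[0,0,0,0],[0,0,0,0],[0,0,0,0],[0,0,0,0]]]}}

```text
t: 19.15
tool_pos: [0.636, 0.0359, 0.2696]
ee_rot: [0.056, 0.998, -0.0, 0.0]
ft_force: [0.2, -0.2, -0.5]
opening: 0.601
grasp_force: 0.0
```

{"api": "carry_out", "payload": {"increments": [[[0,0,0,0],[0,0,0,0],[0,0,0,0],[0,0,0,0],[0,0,0,0]]]}}

```text
t: 19.65
tool_pos: [0.636, 0.0359, 0.2695]
ee_rot: [0.056, 0.998, -0.0, -0.0]
ft_force: [0.2, -0.6, 0.8]
opening: 0.601
grasp_force: 0.0
```

{"api": "carry_out", "payload": {"increments": [[[0,0,0,0],[0,0,0,0],[0,0,0,0],[0,0,0,0],[0,0,0,0]]]}}

```text
t: 20.15
tool_pos: [0.636, 0.0359, 0.2695]
ee_rot: [0.056, 0.998, -0.0, -0.0]
ft_force: [-0.3, -0.5, 0.7]
opening: 0.6
grasp_force: 0.0
```

{"api": "carry_out", "payload": {"increments": [[[0,0,0,0],[0,0,0,0],[0,0,0,0],[0,0,0,0],[0,0,0,0]]], "jaw": 0}}

```text
t: 20.65
tool_pos: [0.6359, 0.0353, 0.2698]
ee_rot: [0.057, 0.998, -0.001, 0.0]
ft_force: [-1.8, -5.7, 3.3]
opening: 0.263
grasp_force: 59.7
```

```bash
python3 - <<'E'
from q import *
s=sensors.read_state();print(s['t'],s['tool_pos'],s['ft_force'],s['wrist_torque'],s['opening'],s['grasp_force'])
q();q()
E
```

```text
20.65 [0.6359 0.0353 0.2698] [-1.7667 -5.6811  3.2998] [-1.2047  0.3578  0.0311] 0.26307456872020346 59.74542552838102
t 20.65 seat z [0.2169 0.2198 0.2171 0.2195 0.2188 0.2162 0.2175 0.2165 0.2175] q -0.012500325543723658
t 21.45 seat z [0.2108 0.2199 0.2169 0.2142 0.2199 0.2167 0.2136 0.2159 0.2166 0.2154] q -0.02291867301229009
```

{"api": "carry_out", "payload": {"increments": [[[0,-0.5,0,0],[0,-0.5,0,0],[0,-0.5,0,0],[0,-0.5,0,0],[0,-0.5,0,0]]]}}

```text
t: 22.75
tool_pos: [0.6359, 0.0353, 0.2698]
ee_rot: [0.056, 0.998, -0.0, 0.0]
ft_force: [-1.7, -4.3, 5.5]
opening: 0.265
grasp_force: 60.0
```

{"api": "carry_out", "payload": {"increments": [[[0,0,0,0],[0,0,0,0],[0,0,0,0],[0,0,0,0],[0,0,0,0]]]}}

```text
t: 23.25
tool_pos: [0.6359, 0.0352, 0.2698]
ee_rot: [0.056, 0.998, -0.0, 0.0]
ft_force: [-1.8, -3.7, 5.2]
opening: 0.266
grasp_force: 60.0
```

{"api": "carry_out", "payload": {"increments": [[[0,0,0,0],[0,0,0,0],[0,0,0,0],[0,0,0,0],[0,0,0,0]]]}}

```text
t: 23.75
tool_pos: [0.636, 0.0353, 0.2698]
ee_rot: [0.056, 0.998, -0.0, 0.0]
ft_force: [-3.0, -2.9, 6.3]
opening: 0.268
grasp_force: 60.0
```

{"api": "carry_out", "payload": {"increments": [[[0,0,0,0],[0,0,0,0],[0,0,0,0],[0,0,0,0],[0,0,0,0]]]}}

```text
t: 24.25
tool_pos: [0.6359, 0.0353, 0.2698]
ee_rot: [0.056, 0.998, -0.0, 0.0]
ft_force: [-3.0, -4.5, 4.8]
opening: 0.271
grasp_force: 60.0
```

```bash
python3 - <<'E'
from q import *
s=sensors.read_state();print(s['t'],s['tool_pos'],s['ft_force'],s['wrist_torque'],s['opening'],s['grasp_force'])
q();q()
w=snapshot("wrist")["color"][:,:,::-1];c=snapshot("scene")["color"][:,:,::-1]
cv2.imwrite("pics/m7.png",np.hstack([cv2.resize(c[180:310,230:370],(420,390),interpolation=3),cv2.resize(w[100:360,200:440],(360,390))]))
E
```

```text
24.25 [0.6359 0.0353 0.2698] [-2.9576 -4.5035  4.7716] [-0.9875  0.4227  0.0046] 0.2708701278251868 59.96558581246063
t 24.25 seat z [0.2184 0.2215 0.2175 0.214  0.2235 0.2145 0.2194 0.2164 0.2168 0.2147
 0.2197] q -0.012500325543723658
t 25.05 seat z [0.2125 0.2202 0.2193 0.2154 0.2212 0.2195 0.2161 0.2166 0.3206 0.2194] q 0.0029166708020026237
```

View pics/m7.png

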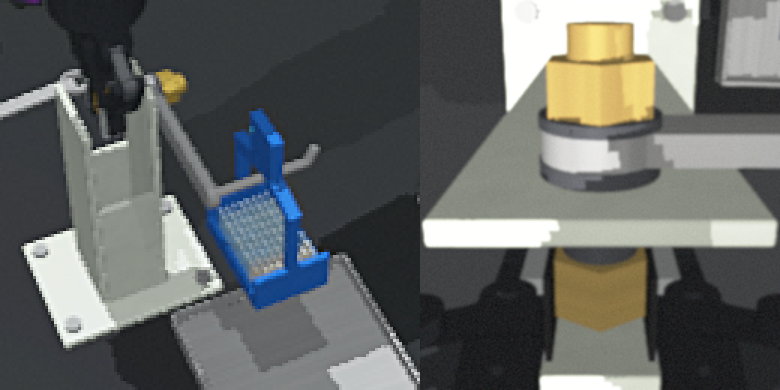

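```bash
python3 - <<'E'
from h import *
s=sensors.read_state();print(s['t'],s['opening'],s['wrist_torque'],s['ft_force'])
np.save("pics/a.npy",np.stack([snapshot("scene")["color"] for _ in range(4)]))
E
```

```text
25.95 0.26610038842320155 [-0.99587699  0.4930852  -0.06256297] [-2.90530113 -3.95477331  5.64239987]
```

{"api": "carry_out", "payload": {"increments": [[[0,0,0,0],[0,0,0,0],[0,0,0,0],[0,0,0,0],[0,0,0,0]]]}}

```text
t: 26.65
tool_pos: [0.636, 0.0352, 0.2698]
ee_rot: [0.056, 0.998, -0.0, 0.0]
ft_force: [-2.4, -4.1, 6.0]
opening: 0.266
grasp_force: 60.0
```

{"api": "carry_out", "payload": {"increments": [[[0,0,0,0],[0,0,0,0],[0,0,0,0],[0,0,0,0],[0,0,0,0]]]}}

```text
t: 27.15
tool_pos: [0.6359, 0.0353, 0.2698]
ee_rot: [0.056, 0.998, -0.0, 0.0]
ft_force: [-3.0, -2.8, 5.6]
opening: 0.268
grasp_force: 60.0
```

{"api": "carry_out", "payload": {"increments": [[[0,0,0,0],[0,0,0,0],[0,0,0,0],[0,0,0,0],[0,0,0,0]]]}}

```text
t: 27.65
tool_pos: [0.636, 0.0353, 0.2698]
ee_rot: [0.056, 0.998, -0.0, 0.0]
ft_force: [-2.3, -3.9, 4.8]
opening: 0.269
grasp_force: 60.0
```

{"api": "carry_out", "payload": {"increments": [[[0,0,0,0],[0,0,0,0],[0,0,0,0],[0,0,0,0],[0,0,0,0]]]}}

```text
t: 28.15
tool_pos: [0.636, 0.0353, 0.2698]
ee_rot: [0.056, 0.998, -0.0, 0.0]
ft_force: [-2.2, -3.3, 4.6]
opening: 0.268
grasp_force: 60.0
```

```bash
python3 - <<'E'
from h import *
s=sensors.read_state();print(s['t'],s['opening'],s['wrist_torque'],s['ft_force'])
b=np.stack([snapshot("scene")["color"] for _ in range(4)]);a=np.load("pics/a.npy")
def cut(x,r): return cv2.cvtColor(x.mean(0).astype(np.uint8),cv2.COLOR_RGB2GRAY)[r[0]:r[1],r[2]:r[3]].astype(np.float32)
for r in((210,285,298,342),):
    A,B=cut(a,r),cut(b,r); w=cv2.createHanningWindow(A.shape[::-1],cv2.CV_32F); print(cv2.phaseCorrelate(A,B,w))
c6=cv2.imread("pics/scene0.png")
from q import q
X=np.array([.564,.162,.217]);p=snapshot("scene");print(proj(p,X),proj(p,X-[0,0,.003]));q()
E
```

```text
28.15 0.26757244289311594 [-0.99875605  0.46226742 -0.0770823 ] [-2.17912344 -3.33698798  4.57394908]
((0.43744106531362803, 0.495895908900998), 1.013180182562934)
[[318.0393 236.2153]] [[318.0208 237.0799]]
t 28.4 seat z [0.2132 0.2205 0.2201 0.2155 0.2192 0.1165 0.2167 0.2198 0.2181] q -0.007500070314279713
```

```bash
python3 - <<'E'
from h import *
a=np.load("pics/a.npy");b=np.stack([snapshot("scene")["color"] for _ in range(4)])
f=lambda x:cv2.cvtColor(x.mean(0).astype(np.uint8),cv2.COLOR_RGB2GRAY)[210:274,290:354].astype(np.float32)
w=cv2.createHanningWindow((64,64),cv2.CV_32F)
s0=cv2.phaseCorrelate(f(a),f(a),w)[0];s1=cv2.phaseCorrelate(f(a),f(b),w)[0];d=np.subtract(s1,s0);print(d)
s=sensors.read_state();print(s['t'],s['grasp_force'])
if abs(d).max()<.2: print(order.hand_in())
E
```

```text
[-0.02330642  0.02109304]
29.4 59.965191290248185
the job is handed in; nothing more can be done
None
```

I've handed the job in: the blue rack hangs free on the hook over the drip tray, and the gripper holds the bolt head at about 60 N with the drain arm stopped about level, at 29 s.

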